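Seat the setting ring in its V nest and close the keeper arm

TASK

Slide the larger steel setting ring along the bench, without lifting it, fully home into the V-shaped nest so that it rests against both rails. Then swing the nest's keeper arm (the one with the orange knob) fully shut across the front of the ring, and leave the other gauges undisturbed.

Things in the scene. Friction and masses are not known exactly. Their poses are not given: they have to be found in the camera images.
- ring: the larger of two steel setting rings, the part to seat: a flat disc with knurled rim, 46 mm diameter, 14 mm high, about 0.15 kg, its bore is plugged, lying flat and loose on the bench. Origin: centre of its underside.
- nest: fixed nest: two steel rails, 12 mm thick, 16 mm high, in a 70 degree V without floor, a grey block behind, low grey flanges outside (75 mm either side). Origin: on the bench where the ring's origin lies when home against both rails. x points from the mouth into the V (the way in), y left of that, z up. The rails (35 degrees off x) begin at x = -27 mm, where the mouth is 94 mm wide; the block ends at x = +52 mm.
- keeper (a joint): keeper arm hinge; an aluminium bar 10 mm thick, 112 mm long, at heights 6 to 14 mm. 0 = shut (hard stop): across the mouth, 6 mm clear of a seated ring; grows as it opens, 1.57 = bar straight out of the mouth, 1.95 = stop. At angle q the bar points from the hinge along (-sin q, -cos q) in the nest's x, y. Stays where left; under 1 N moves it.
- keeper_hinge (a point): axis of the keeper arm, at the nest's left front: x = -34 mm, y = +60 mm in the nest's frame, 10 mm above the bench. The hinge post is 10 mm thick and 18 mm high.
- keeper_knob (a point): top of the orange knob on the keeper arm, 102 mm from the hinge axis; the knob is upright, 13 mm diameter, its top 34 mm above the bench.
- small_ring: the smaller setting ring, 34 mm diameter, 12 mm high, to be left alone. Origin: centre of its underside.
- master: stepped steel setting master, an upright cylinder 30 mm diameter, 43 mm high, to be left alone. Origin: centre of its underside.
- plug: plug gauge, a steel six-sided handle with round ends, 98 mm long (its y), 18 mm wide, 16 mm high, lying on the bench, to be left alone. Origin: centre of its underside.
- loupe: small black folding loupe, 44 x 30 x 14 mm, to be left alone. Origin: centre of its underside.
Things that resemble listed ones, but are neither listed nor needed, are in the scene too. Leave any purple or yellow look-alike of the ring alone. Several things have the shape of the nest; the one meant has the colours described above.

How it is judged (in metres and radians):
On the way:
1. the ring lies home in the nest (within 4 mm) while the keeper arm is still open (horizontal distance between ring and nest below 0.004 m and height (world z) of ring below 0.004 m and value of joint keeper above 0.6 rad), for 0.2 s.
At the end, for the whole second after the job is handed in: The larger ring lies flat on the bench at rest in the V nest, within 4 mm of its home position against both rails; the keeper arm is shut to within 0.08 rad; the small ring, master, plug gauge and loupe are within 15 mm of where they began (horizontal distance between ring and nest below 0.004 m and height (world z) of ring below 0.004 m and angle between ring's own z axis and vertical below 0.1 rad and linear speed of ring below 0.01 m/s and value of joint keeper below 0.08 rad and distance of each of small_ring, master, plug, loupe from where it was at the start of the episode below 0.015 m); the robot touches nothing.
It fails at once if the ring is lifted more than 12 mm off the bench (height (world z) of ring above 0.012 m).
It fails at once if another gauge or the loupe is moved by more than 15 mm (distance of any of small_ring, master, plug, loupe from where it was at the start of the episode above 0.015 m).
It also fails if it takes over 56 s, if anything falls off the work surface, if the arm or the gripper's body presses on something with over 40 N, if the wrist force passes 120 N, or if a joint passes its speed limit or range.

ROBOT

A 6-joint arm with a two-finger parallel gripper is mounted at the origin on a cart in front of the work surface, level with it; the furniture and walls round the work are solid. World frame = base frame: x ahead of the robot, y to its left, z up, the work surface at z = 0. Lengths are in mm, angles in rad, forces in N, time in s.
With the tool pointing down it reaches from about 275 to 1000 mm from the base axis. Payload 8.4 kg.
Tool frame: the origin (TCP) lies between the finger pads; the fingertips stand r.nose_length ahead of it and the grasp point (between the pads) lies 8 mm behind it (r.nose_length is the distance from the TCP to the fingertips, in mm); y points along the fingers, x is the direction in which the jaws open and shut, and the axes are right-handed (so a half turn about y gives the same grasp; the last joint's range is limited). The gripper opens to 85 mm and grips with 20 to 120 N. Pads are 22 mm wide; open, the fingers measure 114 mm over their backs; the gripper's body (76 mm by 85 mm) begins 54 mm behind the grasp point. The pads swing forward as they close: fully open they stand 13 mm farther back than shut.
Start: joints at [-1.311, 0.353, 1.633, -0, 1.155, -0.002], TCP at [161.761, -603.706, 242.281] pointing down, gripper open.
Joint ranges: [-2.63, 2.63], [-0.92, 2.1], [0.06, 2.66], [-1.3, 4.44], [0, 2.69], [-3.02, 3.02]. Speed limits (rad/s): [2.22, 2.22, 2.79, 3.14, 3.14, 3.14].

INTERFACE

Orientations are given as [roll, pitch, yaw] about the fixed x, y, z axes, in that order (R = Rz(yaw) Ry(pitch) Rx(roll)).
In Python, from rig import r, cams, order gives the robot as it stands. The module is installed in compiled form; this text tells all that it offers.
- The arm moves only by the shell command python3 -m crank 'ROWS' [FORCE]. ROWS is JSON, a list of rows, each a list of 7 numbers: the turn, a rotation vector about the tool's x, y, z in degrees, then the shift along the tool's x, y, z in cm, then the opening, from -1 (shut) to 1 (fully open). A call has exactly 10 rows; each row shifts and turns the pose as measured when the row begins, along the tool's axes as they then stand; what a row does not reach is not made up. A row lasts 1/12 s, in which the tool goes at most 41.7 mm and 7.16 degrees, less where a joint would pass 70% of its speed; a pose out of reach is approached as far as the arm can. A call with a gripper value outside its range is refused whole. The fingers move at their own pace and stop on an object; FORCE is the grip in N (left out, the last holds). Time passes only in rows, so rows that do not move let the fingers close, or fill a call up. It gives the time, the measured TCP pose, the force and the opening at its end, in the units of the state.
- r.sense(): the state, without advancing time (a new reading comes with each control period).
- cams.grab_frame(name): name is "scene" or "top" or "wrist"; returns the picture (400x640x3 uint8, blue, green, red); there is no depth.
- cams.camera_info(name): a dict with "intrinsics" (3x3 intrinsics, pixels), "view" (4x4, takes a point from world to camera coordinates); the wrist camera has in their place "hand_eye" (4x4, takes a point from camera to tool coordinates, whose origin is the TCP and whose axes are the tool frame's). Camera axes: x right, y up, looking along -z (the intrinsics and any distortion apply to the point x, -y, -z); pixel columns grow to the right and rows downward; lengths in mm; the calibration is good to about 2 mm. A picture is of the moment at which its call begins: read the wrist's pose just before it. camera_info takes no time and is no camera call.
- order.sign_off(): hands the job in, once; it reports no verdict.
The state is a dict: "clock": time; "qpos": joint angles; "qvel": joint speeds; "joint_efforts": joint torques, N m; "eef_pos": TCP position; "tcp_rot": TCP orientation; "contact_force": force on the tool from outside, world axes, zero at the start; "wrist_torque": the same for the moment, N m; "opening": opening from 0.0 (shut) to 1.0 (fully open).
Only numpy, scipy, OpenCV 4.12 (cv2) and the standard library are available. Lean on these libraries where they do the work, as an engineer would, in place of code of your own. Each camera call takes 0.05 s, during which the arm holds its last target.

## Working session

There is one attempt and no reset: what is moved stays moved. The work goes in short steps, Python scripts to look and compute and a shell command to move; the robot and the scene stay as the last step left them, time stands still between calls to the robot, and variables do not carry over. Pictures are saved under pics/ and viewed, and the job is handed in when it is done.

```bash
mkdir -p pics
cat > h.py <<'E'
import numpy as np, cv2
from rig import r,cams,order
def cast(name,u,v,z):
    c=cams.camera_info(name); K=np.array(c['intrinsics']); V=np.array(c['view'])
    d=np.linalg.inv(K)@[u,v,1]; d=np.array([d[0],-d[1],-d[2]])
    R=V[:3,:3]; o=-R.T@V[:3,3]; d=R.T@d
    return o+d*(z-o[2])/d[2]
def proj(name,p):
    c=cams.camera_info(name); K=np.array(c['intrinsics']); V=np.array(c['view'])
    q=V[:3,:3]@np.array(p)+V[:3,3]; q=K@[q[0],-q[1],-q[2]]; return q[:2]/q[2]
E
python3 - <<'E'
from h import *
for n in['scene','top']:
    cv2.imwrite(f'pics/{n}0.png',cams.grab_frame(n)); print(cams.camera_info(n))
s=r.sense(); print(s, r.nose_length)
E
```

```text
{'intrinsics': array([[435.5609313 ,   0.        , 320.51983998],
       [  0.        , 435.5609313 , 200.90720811],
       [  0.        ,   0.        ,   1.        ]]), 'view': array([[ 8.26618653e-01, -5.62506112e-01, -1.69846021e-02,
        -5.07470290e+02],
       [ 4.20157718e-01,  5.96792753e-01,  6.83597764e-01,
        -3.07674137e+02],
       [-3.74391633e-01, -5.72210874e-01,  7.29661306e-01,
        -7.87230975e+02],
       [ 0.00000000e+00,  0.00000000e+00,  0.00000000e+00,
         1.00000000e+00]])}
{'intrinsics': array([[419.42718072,   0.        , 322.90070619],
       [  0.        , 419.42718072, 202.38838525],
       [  0.        ,   0.        ,   1.        ]]), 'view': array([[ 2.73587764e-02, -9.99529374e-01,  1.38754236e-02,
        -3.05417594e+00],
       [ 9.95792625e-01,  2.84656414e-02,  8.71019869e-02,
        -6.36486144e+02],
       [-8.74559673e-02,  1.14340407e-02,  9.96102764e-01,
        -9.88407717e+02],
       [ 0.00000000e+00,  0.00000000e+00,  0.00000000e+00,
         1.00000000e+00]])}
{'clock': 0.1, 'qpos': array([-1.31139407e+00,  3.53600712e-01,  1.63407998e+00, -4.75371053e-06,
        1.15521390e+00, -2.39536285e-03]), 'qvel': array([-0.00105639, -0.00084035, -0.00217911, -0.00138418, -0.00014098,
       -0.00092019]), 'joint_efforts': array([-7.07570484e-05, -6.06357336e+01, -3.42819536e+01,  1.25958209e-06,
        3.98010961e-03,  4.78414833e-06]), 'eef_pos': array([ 161.65160503, -603.28665282,  241.61447398]), 'tcp_rot': array([-1.57079755e+00,  1.30193686e-03, -1.30899679e+00]), 'contact_force': array([0.01524649, 0.4573164 , 0.88692824]), 'wrist_torque': array([-0.02697231, -0.00857571,  0.00856013]), 'opening': 0.9995930627876395} 11.0
```

View pics/scene0.png

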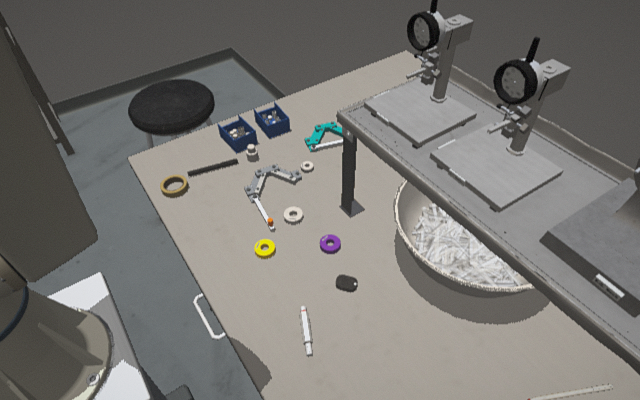

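View pics/top0.png

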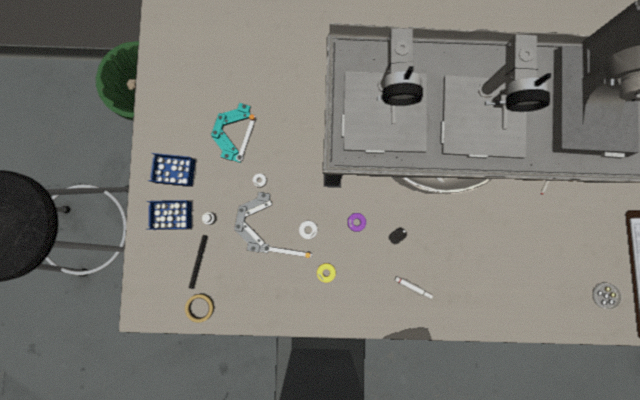

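Run:
```python
from h import *
t=cv2.imread('pics/top0.png'); s=cv2.imread('pics/scene0.png')
cv2.imwrite('pics/topc.png',cv2.resize(t[160:290,220:350],None,fx=6,fy=4.6,interpolation=cv2.INTER_CUBIC)[:600] if 0 else cv2.resize(t[165:265,225:345],None,fx=6,fy=6,interpolation=cv2.INTER_CUBIC))
cv2.imwrite('pics/scenec.png',cv2.resize(s[150:250,230:350],None,fx=6,fy=6,interpolation=cv2.INTER_CUBIC))
for n,u,v,z in [('ring',308,229,14),('small',260,180,12),('purple',357,222,14),('yellow',326,273,14),('knob',308.5,254.5,34),('bend',243,222,16),('master',208,218,43),('loupe',398,235,14),('plug',413,287,10)]:
    print(n,cast('top',u,v,z).round())
for u,v,z in [(293,214,14),(269.5,221,34)]: print(cast('scene',u,v,z).round())
```

```text
ring [571.  49.  14.]
small [689. 171.  12.]
purple [592. -70.  14.]
yellow [466.   2.  14.]
knob [510.  46.  34.]
bend [584. 208.  16.]
master [590. 286.  43.]
loupe [ 563. -171.   14.]
plug [ 438. -210.   10.]
[569.  48.  14.]
[506.  45.  34.]
```

View pics/topc.png

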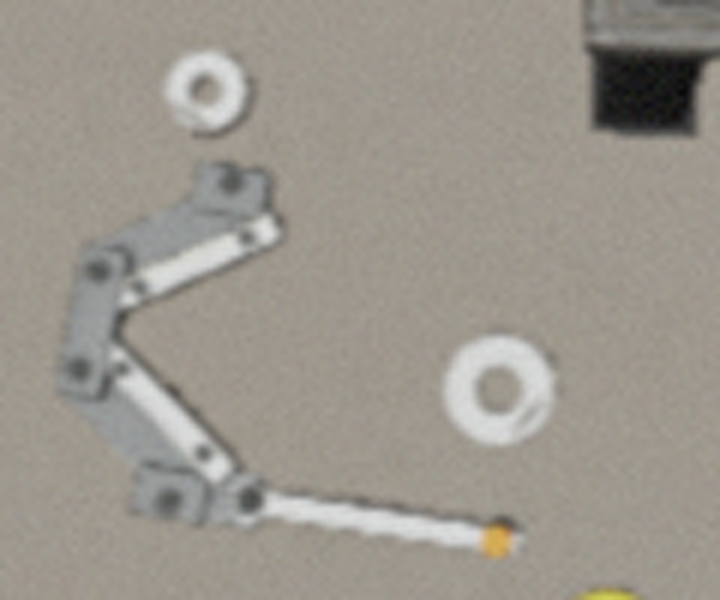

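View pics/scenec.png

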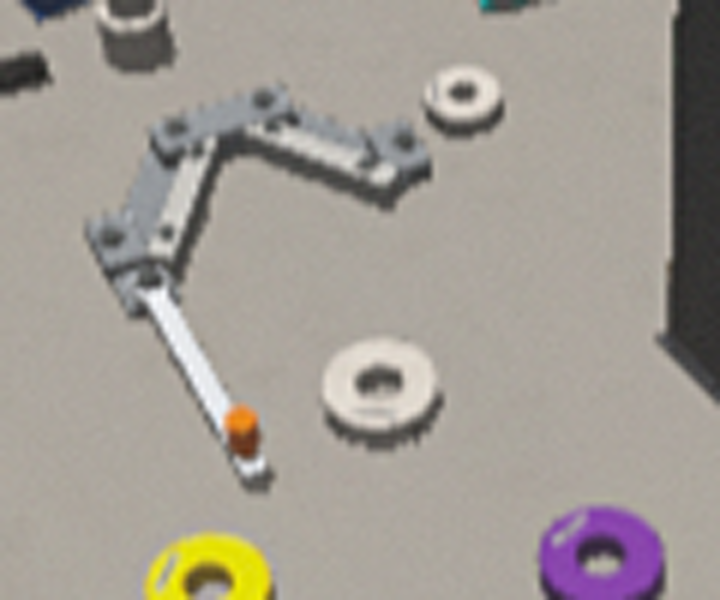

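```bash
cat > m.py <<'E'
from h import *
def rails(img,verbose=True):
    g=img.min(2).astype(float)
    out=[]
    for box in [(244,196,275,218),(240,222,265,247)]:
        u0,v0,u1,v1=box; m=np.zeros(g.shape,np.uint8); m[v0:v1,u0:u1]=(g[v0:v1,u0:u1]>185)
        n,l,st,c=cv2.connectedComponentsWithStats(m); k=1+st[1:,4].argmax()
        v,u=np.nonzero(l==k); P=np.array([cast('top',a,b,16)[:2] for a,b in zip(u,v)])
        c=P.mean(0); w,E=np.linalg.eigh(np.cov(P.T)); d=E[:,1]; t=(P-c)@d
        out.append((c,d,t.min(),t.max(),w))
        if verbose: print(st[k],c.round(1),d.round(3),np.ptp(t),12*w**.5 if 0 else (12*w)**.5)
    return out
E
python3 - <<'E'
from m import *
t=cv2.imread('pics/top0.png')
(c1,d1,*_),(c2,d2,*_)=rails(t)
# orient into apex (left, +y)
d1=d1*np.sign(d1[1]); d2=d2*np.sign(d2[1])
s=np.linalg.solve(np.c_[d1,-d2],c2-c1); ap=c1+s[0]*d1
x=d1+d2; x/=np.linalg.norm(x); print('angle',np.degrees(np.arccos(d1@d2)),'x',x,'yaw',np.degrees(np.arctan2(x[1],x[0])))
print('apex',ap,'origin',ap-50.6*x, 's',(ap-c1)@x,(ap-c2)@x)
y=np.array([-x[1],x[0]]); O=ap-50.6*x
for n,u,v,z in [('hinge',225+250/6,165+498/6,18),('ring',308,229,14),('knob',308,255,34),('b1',225+231/6,165+182/6,10),('b2',225+170/6,165+500/6,10)]:
    p=cast('top',u,v,z)[:2]; print(n,p.round(1),((p-O)@x).round(1),((p-O)@y).round(1))
E
```

```text
[249 204  16   9  63] [618.5 175.4] [-0.419  0.908] 39.226706919691864 [ 9.54189687 39.50165091]
[245 227  14  14  65] [557.4 185.3] [0.687 0.726] 39.71239125999821 [ 9.8079706  40.55498987]
angle 68.17794674592149 x [0.16216334 0.98676393] yaw 80.66751317944237
apex [595.41977639 225.49959095] origin [587.21431117 175.56933619] s 45.708644550954645 45.790195115013546
hinge [522.6 147.6] -38.1 59.2
ring [571.3  49.2] -127.3 -4.8
knob [509.1  46.8] -139.7 56.2
b1 [651.1 161.3] -3.7 -65.4
b2 [520.7 180.9] -5.5 66.5
```

The top view shows these candidates for the ring:
- white ring at (308,229), 46 mm class: the largest steel one
- small steel ring at (260,180)
- purple at (357,222)
- yellow at (326,273)
- tan ring at (200,307)

For the nest there is the grey one at (250,222) and a teal look-alike at (235,130). The close crops confirm the white (308,229) ring and the grey nest. Its keeper arm has an orange knob at (308,255).

```bash
python3 -m crank '[[0,-6.6,0,0,0,0,0],[0,-6.6,0,0,0,0,-0.3],[0,-6.6,0,0,0,0,-0.3],[0,-6.6,0,0,0,0,-0.3],[0,-6.6,0,0,0,0,-0.3],[0,-6.6,0,0,0,0,-0.3],[0,-6.6,0,0,0,0,-0.3],[0,-6.6,0,0,0,0,-0.3],[0,-6.6,0,0,0,0,-0.3],[0,-6.6,0,0,0,0,-0.3]]'
cat >> h.py <<'E'
def go(tx,ty,tz,yaw=None):
    s=r.sense(); p=np.array(s['eef_pos']); a=s['tcp_rot']
    c,sn=np.cos(a[2]),np.sin(a[2])
    d=np.array([tx,ty,tz])-p
    print('now',p.round(1),'rot deg',np.degrees(a).round(2),'F',np.array(s['contact_force']).round(1),'open',round(s['opening'],2),'t',round(s['clock'],2))
    print('tool shift mm x,y,z:',round(d[0]*c+d[1]*sn,1),round(-d[2],1),round(-d[0]*sn+d[1]*c,1), 'yaw turn about tool y:',None if yaw is None else round(-(yaw-np.degrees(a[2])),2))
E
python3 -c "
from h import *
go(559,10,160,-9.3)"
```

```text
clock: 0.93
eef_pos: [160.9, -600.5, 237.0]
tcp_rot: [-1.561, 0.004, -0.107]
contact_force: [0.1, 0.2, 0.4]
opening: 0.351
now [ 160.9 -600.5  237. ] rot deg [-89.46   0.2   -6.11] F [0.1 0.2 0.4] open 0.35 t 0.93
tool shift mm x,y,z: 330.9 77.0 649.3 yaw turn about tool y: 3.19
```

```bash
python3 -m crank '[[0,0.3,0,1.7,0.3,3.4,-0.3],[0,0.3,0,1.7,0.3,3.4,-0.3],[0,0.3,0,1.7,0.3,3.4,-0.3],[0,0.3,0,1.7,0.3,3.4,-0.3],[0,0.3,0,1.7,0.3,3.4,-0.3],[0,0.3,0,1.7,0.3,3.4,-0.3],[0,0.3,0,1.7,0.3,3.4,-0.3],[0,0.3,0,1.7,0.3,3.4,-0.3],[0,0.3,0,1.7,0.3,3.4,-0.3],[0,0.3,0,1.7,0.3,3.4,-0.3]]'
python3 -c "
from h import *
go(559,10,160,-9.3)"
```

```text
clock: 1.77
eef_pos: [373.1, -275.1, 205.1]
tcp_rot: [-1.563, 0.006, -0.16]
contact_force: [0.8, -0.5, 0.3]
opening: 0.353
now [ 373.1 -275.1  205.1] rot deg [-89.54   0.34  -9.17] F [ 0.8 -0.5  0.3] open 0.35 t 1.77
tool shift mm x,y,z: 138.1 45.1 311.0 yaw turn about tool y: 0.13
```

```bash
python3 -m crank '[[0,0,0,1.5,0.5,3.5,-0.3],[0,0,0,1.5,0.5,3.5,-0.3],[0,0,0,1.5,0.5,3.5,-0.3],[0,0,0,1.5,0.5,3.5,-0.3],[0,0,0,1.5,0.5,3.5,-0.3],[0,0,0,1.5,0.5,3.5,-0.3],[0,0,0,1.5,0.5,3.5,-0.3],[0,0,0,1.5,0.5,3.5,-0.3],[0,0,0,1.0,0.3,2.5,-0.3],[0,0,0,0,0,0,-0.3]]'
python3 - <<'E'
from h import *
go(559,10,160,-9.3)
i=cams.camera_info('wrist'); print(i)
cv2.imwrite('pics/w1.png',cams.grab_frame('wrist'))
E
```

```text
clock: 2.6
eef_pos: [558.1, 27.6, 160.6]
tcp_rot: [-1.562, 0.005, -0.156]
contact_force: [0.5, 0.4, 0.0]
opening: 0.35
now [558.1  27.6 160.6] rot deg [-89.49   0.27  -8.96] F [0.5 0.4 0. ] open 0.35 t 2.6
tool shift mm x,y,z: 3.7 0.6 -17.3 yaw turn about tool y: 0.34
{'intrinsics': array([[331.58893042,   0.        , 324.94422392],
       [  0.        , 331.58893042, 208.21475485],
       [  0.        ,   0.        ,   1.        ]]), 'hand_eye': array([[ 9.99999647e-01,  8.39628716e-04,  1.25852201e-05,
         5.54415058e-01],
       [-2.28061908e-04,  2.85985232e-01, -9.58233998e-01,
        -1.32514810e+02],
       [-8.08159969e-04,  9.58233657e-01,  2.85985323e-01,
         7.16897916e+01],
       [ 0.00000000e+00,  0.00000000e+00,  0.00000000e+00,
         1.00000000e+00]])}
```

View pics/w1.png

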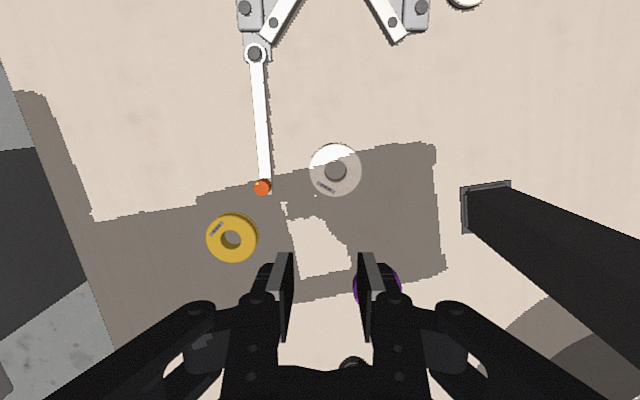

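The wrist view shows the ring at (335,169), the knob at (262,187), the hinge at (255,54), and the mouth ends of the rails at (272,28) and (398,38). Yellow is at (232,238), and purple is behind the right finger.

```bash
cat >> h.py <<'E'
from scipy.spatial.transform import Rotation as Ro
def castw(u,v,z,s=None):
    s=s or r.sense(); c=cams.camera_info('wrist'); K=np.array(c['intrinsics']); H=np.array(c['hand_eye'])
    d=np.linalg.inv(K)@[u,v,1]; d=np.array([d[0],-d[1],-d[2]])
    R=Ro.from_euler('xyz',s['tcp_rot']).as_matrix(); o=R@H[:3,3]+s['eef_pos']; d=R@H[:3,:3]@d
    return o+d*(z-o[2])/d[2]
E
python3 - <<'E'
from h import *
for n,u,v,z in [('ring',335,169,14),('knob',262,187,34),('hinge',255,54,18),('bL',273,22,16),('bR',392,22,16),('fl',245,7,10),('fr',415,7,10)]:
    print(n,castw(u,v,z).round(1))
E
```

```text
ring [568.7  48.9  14. ]
knob [508.9  47.   34. ]
hinge [521.5 146.5  18. ]
bL [539.2 166.3  16. ]
bR [627.3 152.2  16. ]
fl [519.6 181.1  10. ]
fr [646.7 160.8  10. ]
```

```bash
python3 -m crank '[[0,0.3,0,0.9,1.4,-1.9,-0.3],[0,0,0,0,1.4,0,-0.3],[0,0,0,0,1.4,0,-0.3],[0,0,0,0,1.4,0,-0.3],[0,0,0,0,1.4,0,-0.3],[0,0,0,0,1.4,0,-0.3],[0,0,0,0,1.4,0,-0.3],[0,0,0,0,1.4,0,-0.3],[0,0,0,0,0.6,0,-0.3],[0,0,0,0,0,0,-0.3]]'
python3 - <<'E'
from h import *
go(563.5,8.6,13,-9.2)
cv2.imwrite('pics/w2.png',cams.grab_frame('wrist'))
cv2.imwrite('pics/s2.png',cv2.resize(cams.grab_frame('scene')[150:300,220:400],None,fx=4,fy=4))
E
```

```text
clock: 3.48
eef_pos: [556.9, -1.0, 37.5]
tcp_rot: [-1.566, 0.01, -0.163]
contact_force: [-0.1, 1.4, -0.1]
opening: 0.349
now [556.9  -1.   37.5] rot deg [-89.71   0.58  -9.37] F [-0.1  1.4 -0.1] open 0.35 t 3.48
tool shift mm x,y,z: 5.0 24.5 10.5 yaw turn about tool y: -0.17
```

View pics/w2.png

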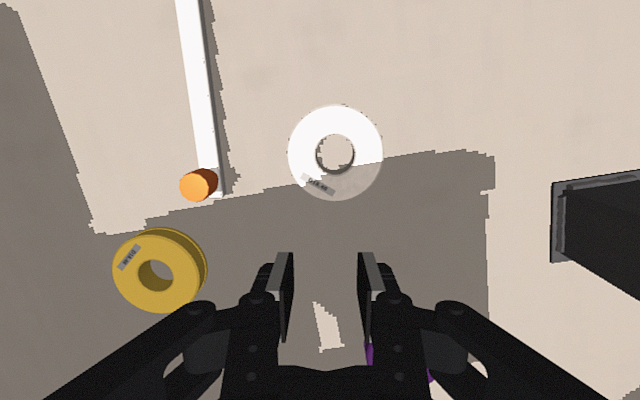

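View pics/s2.png

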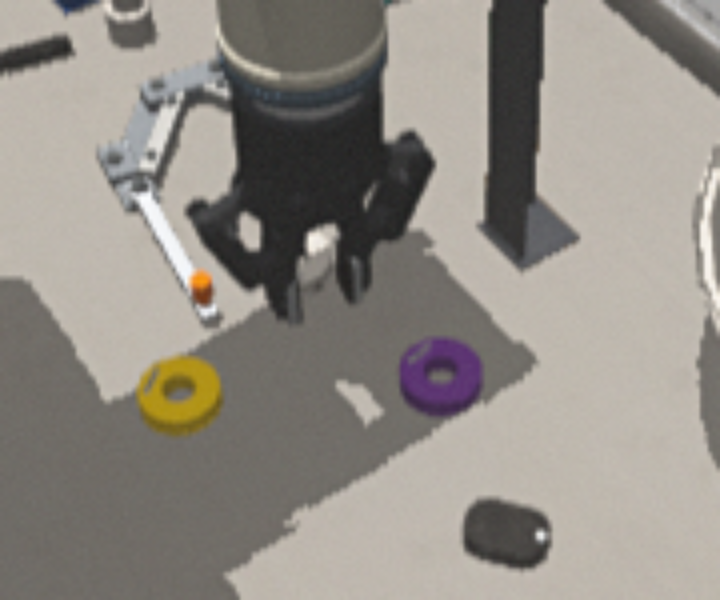

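```bash
python3 -m crank '[[0,-0.2,0,0.6,0.5,0,-0.3],[0,0,0,0.2,0.5,0,-0.3],[0,0,0,0,0.5,0,-0.3],[0,0,0,0,0.5,0,-0.3],[0,0,0,0,0.4,0,-0.3],[0,0,0,0,0,0,-0.3],[0,0,0,0,0,0,-0.3],[0,0,0,0,0,0,-0.3],[0,0,0,0,0,0,-0.3],[0,0,0,0,0,0,-0.3]]'
python3 - <<'E'
from h import *
go(563.5,8.6,13,-9.2)
s=r.sense()
im=cams.grab_frame('wrist')
cv2.imwrite('pics/w3.png',im)
E
```

```text
clock: 4.42
eef_pos: [568.5, -2.2, 15.2]
tcp_rot: [-1.565, 0.004, -0.159]
contact_force: [0.1, 0.6, -0.2]
opening: 0.348
now [568.5  -2.2  15.2] rot deg [-89.65   0.21  -9.13] F [ 0.1  0.6 -0.2] open 0.35 t 4.42
tool shift mm x,y,z: -6.7 2.2 9.9 yaw turn about tool y: 0.07
```

View pics/w3.png

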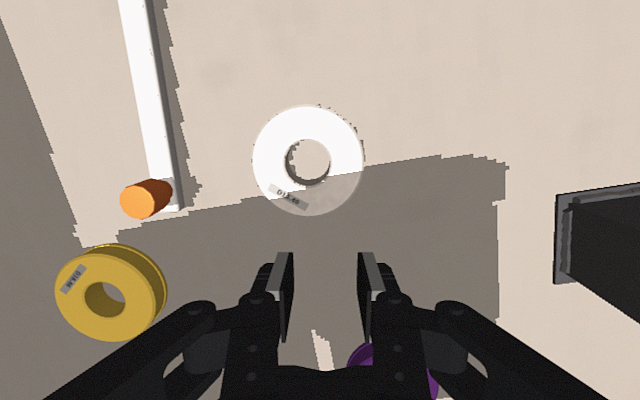

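```bash
python3 -m crank '[[0,0,0,-0.4,0.1,0,-0.3],[0,0,0,-0.3,0.1,0,-0.3],[0,0,0,0,0,0,-0.3],[0,0,0,0,0,0.5,-0.3],[0,0,0,0,0,0.5,-0.3],[0,0,0,0,0,0.5,-0.3],[0,0,0,0,0,0,-0.3],[0,0,0,0,0,0,-0.3],[0,0,0,0,0,0,-0.3],[0,0,0,0,0,0,-0.3]]'
python3 - <<'E'
from h import *
go(563.5,16.6,13,-9.2)
s=r.sense()
im=cams.grab_frame('wrist')
cv2.imwrite('pics/w4.png',im)
E
```

```text
clock: 5.3
eef_pos: [563.9, 16.1, 13.8]
tcp_rot: [-1.564, 0.003, -0.159]
contact_force: [1.1, 0.0, -0.7]
opening: 0.351
now [563.9  16.1  13.8] rot deg [-89.64   0.15  -9.08] F [ 1.1  0.  -0.7] open 0.35 t 5.3
tool shift mm x,y,z: -0.4 0.8 0.5 yaw turn about tool y: 0.12
```

View pics/w4.png

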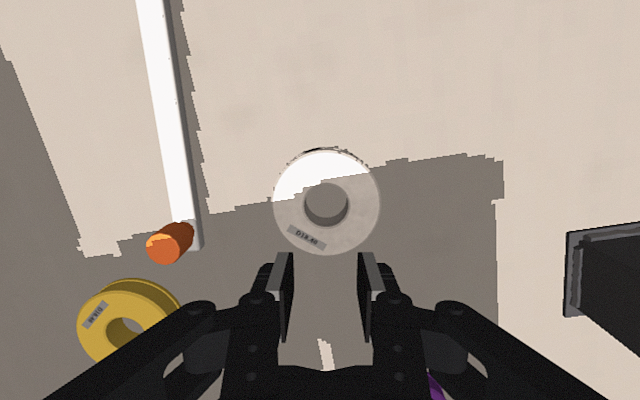

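```bash
python3 -m crank '[[0,0,0,0,0,0.6,-0.3],[0,0,0,0,0,0.9,-0.3],[0,0,0,-0.05,0,1,-0.3],[0,0,0,-0.05,0,1,-0.3],[0,0,0,-0.05,0,1,-0.3],[0,0,0,-0.05,0,1,-0.3],[0,0,0,-0.05,0,1,-0.3],[0,0,0,0,0,1,-0.3],[0,0,0,0,0,0.7,-0.3],[0,0,0,0,0,0.4,-0.3]]'
python3 - <<'E'
from h import *
go(582,144.4,13,-9.2)
im=cams.grab_frame('wrist')
cv2.imwrite('pics/w5.png',im)
E
```

```text
clock: 6.18
eef_pos: [575.6, 110.7, 14.1]
tcp_rot: [-1.565, 0.003, -0.159]
contact_force: [0.2, -0.9, -0.4]
opening: 0.351
now [575.6 110.7  14.1] rot deg [-89.65   0.18  -9.08] F [ 0.2 -0.9 -0.4] open 0.35 t 6.18
tool shift mm x,y,z: 1.0 1.1 34.3 yaw turn about tool y: 0.12
```

View pics/w5.png

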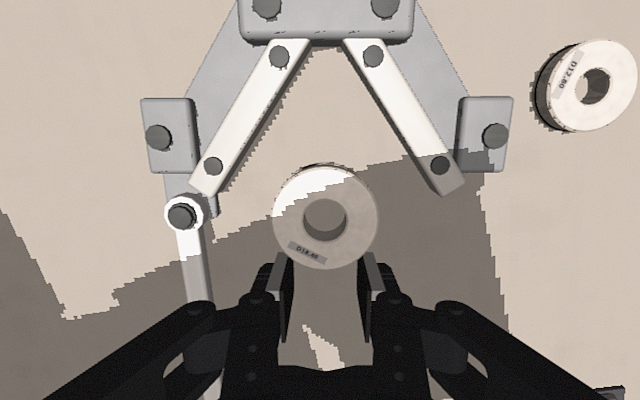

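```bash
python3 -m crank '[[0,0,0,0,0,0.6,-0.3],[0,0,0,0,0,0.7,-0.3],[0,0,0,0,0,0.6,-0.3],[0,0,0,0,0,0.5,-0.3],[0,0,0,0,0,0.4,-0.3],[0,0,0,0,0,0.3,-0.3],[0,0,0,0,0,0.2,-0.3],[0,0,0,0,0,0.2,-0.3],[0,0,0,0,0,0.2,-0.3],[0,0,0,0,0,0.1,-0.3]]'
python3 - <<'E'
from h import *
go(582,144.4,13,-9.2)
im=cams.grab_frame('wrist')
cv2.imwrite('pics/w6.png',im)
E
```

```text
clock: 7.07
eef_pos: [582.5, 148.5, 14.3]
tcp_rot: [-1.569, 0.003, -0.157]
contact_force: [-0.5, -8.2, 0.2]
opening: 0.351
now [582.5 148.5  14.3] rot deg [-89.92   0.15  -8.98] F [-0.5 -8.2  0.2] open 0.35 t 7.07
tool shift mm x,y,z: 0.1 1.3 -4.1 yaw turn about tool y: 0.22
```

View pics/w6.png

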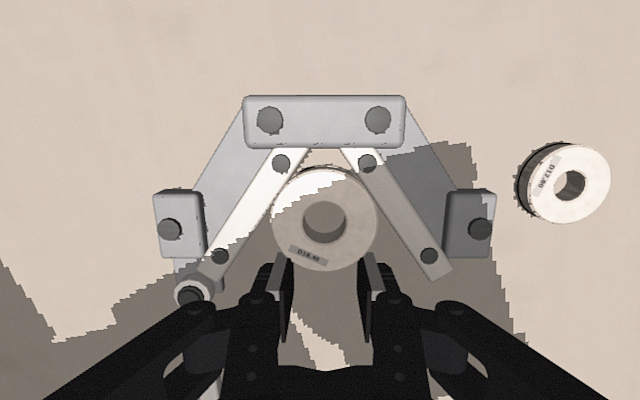

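```bash
python3 -m crank '[[0,0,0,0,0,-0.5,-0.3],[0,0,0,0,0,-1,-0.3],[0,0,0,0,0,-1,-0.3],[0,0,0,0,0,-1,-0.3],[0,0,0,0,-1,-1,-0.3],[0,0,0,0,-2,-1,-0.3],[0,0,0,0,-3,0,-0.3],[0,0,0,0,-3,0,-0.3],[0,0,0,0,-2,0,-0.3],[0,0,0,0,0,0,-0.3]]'
python3 - <<'E'
from h import *
s=r.sense(); go(520,46,120)
im=cams.grab_frame('wrist')
cv2.imwrite('pics/w7.png',im)
E
```

```text
clock: 7.95
eef_pos: [570.7, 83.5, 129.9]
tcp_rot: [-1.57, 0.007, -0.161]
contact_force: [-0.3, -0.5, 0.8]
opening: 0.35
now [570.7  83.5 129.9] rot deg [-89.96   0.41  -9.23] F [-0.3 -0.5  0.8] open 0.35 t 7.95
tool shift mm x,y,z: -44.0 9.9 -45.2 yaw turn about tool y: None
```

View pics/w7.png

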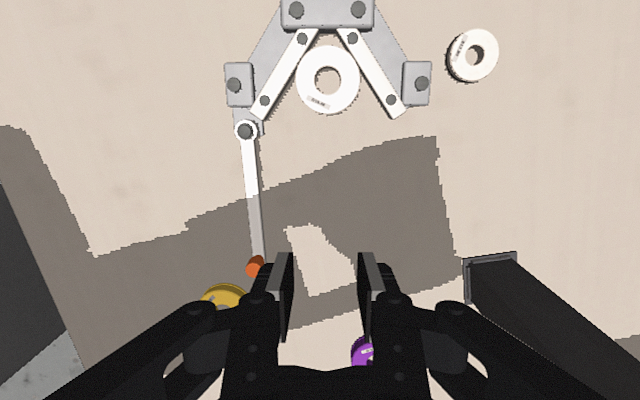

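Run:
```python
from h import *
im=cv2.imread('pics/w7.png')
cv2.imwrite('pics/w7c.png',cv2.resize(im[0:140,215:440],None,fx=3.5,fy=3.5,interpolation=cv2.INTER_CUBIC))
P=lambda u,v,z:castw(u,v,z)[:2]
h=P(246,130,18);rg=P(328,79.5,14);f1=P(234,84,10);f2=P(421,83.5,10);kn=P(255,264,34)
x=np.array([np.cos(np.radians(80.8)),np.sin(np.radians(80.8))]);y=np.array([-x[1],x[0]])
O=h+34*x-60*y
print(h,rg,kn,'O',O,'ring in nest',(rg-O)@x,(rg-O)@y,'flange y',(f1-O)@y,(f2-O)@y,'knob',(kn-h)@x,(kn-h)@y)
```

```text
[523.33385754 149.29757264] [586.68700694 173.50050669] [511.488083    52.41093184] O [587.99799382 173.26733439] ring in nest 0.020570695257468564 1.3314025554914295 flange y 68.264705397026 -64.60404534366725 knob -97.53423323118645 -3.796957567917663
```

View pics/w7c.png

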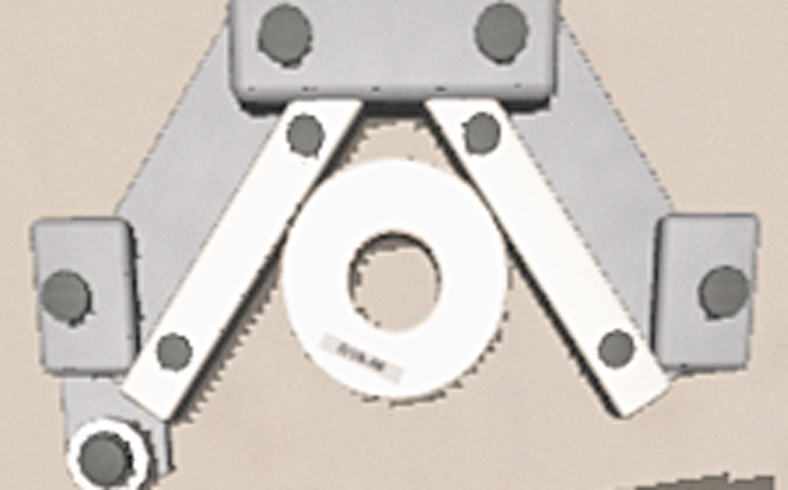

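```bash
python3 -m crank '[[0,0,0,-1.8,0,-1.5,-0.5],[0,0,0,-1.8,0,-1.5,-0.5],[0,0,0,-1.8,0,-1.5,-0.5],[0,-6.4,0,0,0,0,-0.5],[0,-6.4,0,0,0,0,-0.5],[0,-6.4,0,0,0,0,-0.5],[0,-6.4,0,0,0,0,-0.5],[0,-6.4,0,0,0,0,-0.5],[0,-6.4,0,0,0,0,-0.5],[0,-6.4,0,0,0,0,-0.5]]'
python3 -m crank '[[0,0,0,0,1,0,-0.5],[0,0,0,0,1,0,-0.5],[0,0,0,0,1,0,-0.5],[0,0,0,0,0.5,0,-0.5],[0,0,0,0,0,0,-0.5],[0,0,0,0,0,0,-0.5],[0,0,0,0,0,0,-0.5],[0,0,0,0,0,0,-0.5],[0,0,0,0,0,0,-0.5],[0,0,0,0,0,0,-0.5]]'
python3 - <<'E'
from h import *
go(510,47.5,30,35.8)
im=cams.grab_frame('wrist')
cv2.imwrite('pics/w8.png',im)
im=cams.grab_frame('scene')
cv2.imwrite('pics/s8.png',cv2.resize(im[120:270,200:360],None,fx=4,fy=4))
E
```

```text
clock: 8.83
eef_pos: [499.0, 40.9, 123.0]
tcp_rot: [-1.559, 0.013, 0.649]
contact_force: [-0.4, 0.7, 0.4]
opening: 0.251
clock: 9.67
eef_pos: [494.9, 39.5, 80.8]
tcp_rot: [-1.555, 0.018, 0.639]
contact_force: [-0.5, -0.3, 0.7]
opening: 0.245
now [494.9  39.5  80.8] rot deg [-89.11   1.06  36.59] F [-0.5 -0.3  0.7] open 0.25 t 9.67
tool shift mm x,y,z: 16.9 50.8 -2.6 yaw turn about tool y: 0.79
```

View pics/w8.png

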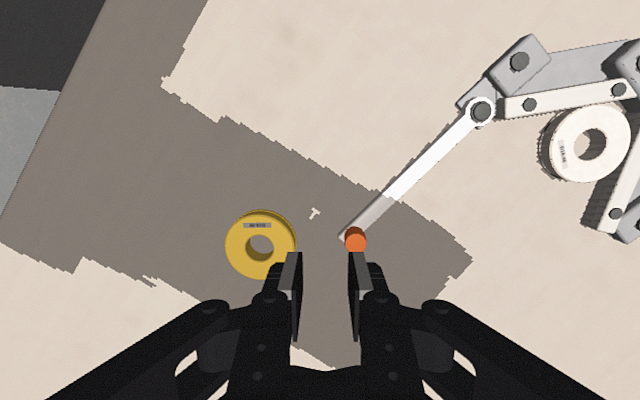

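View pics/s8.png

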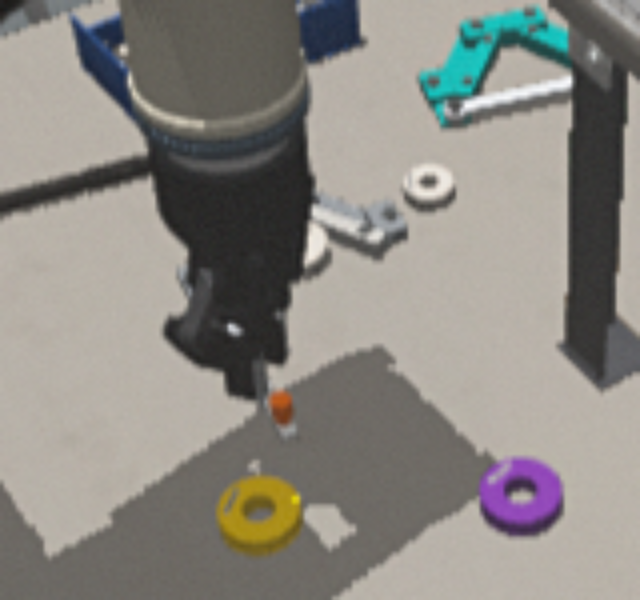

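Run:
```python
from h import *
p=castw(355,241,34);h=castw(481,111,18);print(p,h,p-h)
go(p[0],p[1],60,35.8)
```

```text
[508.47291945  48.37032419  34.        ] [521.68975719 148.52495031  18.        ] [ -13.21683774 -100.15462612   16.        ]
now [494.9  39.5  80.8] rot deg [-89.12   1.05  36.6 ] F [ 0.3  0.2 -0.1] open 0.25 t 9.77
tool shift mm x,y,z: 16.2 20.8 -1.0 yaw turn about tool y: 0.8
```

```bash
python3 -m crank '[[0,0,0,0.8,0,0,-0.5],[0,0,0,0.8,0.5,0,-0.5],[0,0,0,0,0.5,0,-0.5],[0,0,0,0,0.5,0,-0.5],[0,0,0,0,0,0,-0.5],[0,0,0,0,0,0,-0.5],[0,0,0,0,0,0,-0.5],[0,0,0,0,0,0,-0.5],[0,0,0,0,0,0,-0.5],[0,0,0,0,0,0,-0.5]]'
python3 - <<'E'
from h import *
go(508.5,48.4,31,35.8)
cv2.imwrite('pics/w9.png',cams.grab_frame('wrist'))
E
```

```text
clock: 10.6
eef_pos: [509.0, 50.4, 63.9]
tcp_rot: [-1.556, 0.018, 0.639]
contact_force: [-0.1, -0.4, 0.8]
opening: 0.254
now [509.   50.4  63.9] rot deg [-89.13   1.03  36.61] F [-0.1 -0.4  0.8] open 0.25 t 10.6
tool shift mm x,y,z: -1.6 32.9 -1.3 yaw turn about tool y: 0.81
```

View pics/w9.png

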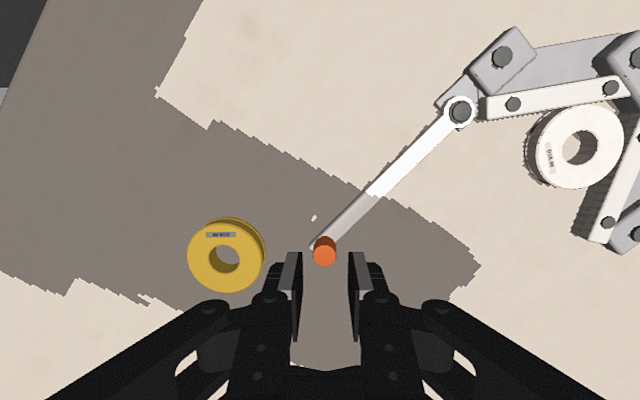

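Knob at (324,253), centred between the fingers (293 to 355). I'll descend.

```bash
python3 -m crank '[[0,0,0,-0.1,0.6,-0.1,-0.5],[0,0,0,0,0.6,0,-0.5],[0,0,0,0,0.6,0,-0.5],[0,0,0,0,0.6,0,-0.5],[0,0,0,0,0.5,0,-0.5],[0,0,0,0,0.2,0,-0.5],[0,0,0,0,0,0,-0.5],[0,0,0,0,0,0,-0.5],[0,0,0,0,0,0,-0.5],[0,0,0,0,0,0,-0.5]]'
python3 - <<'E'
from h import *
go(508.5,48.4,31,35.8)
cv2.imwrite('pics/w10.png',cams.grab_frame('wrist'))
E
```

```text
clock: 11.48
eef_pos: [507.5, 48.7, 29.0]
tcp_rot: [-1.555, 0.019, 0.639]
contact_force: [-0.5, -0.2, 0.5]
opening: 0.251
now [507.5  48.7  29. ] rot deg [-89.1    1.08  36.6 ] F [-0.5 -0.2  0.5] open 0.25 t 11.48
tool shift mm x,y,z: 0.6 -2.0 -0.8 yaw turn about tool y: 0.8
```

View pics/w10.png

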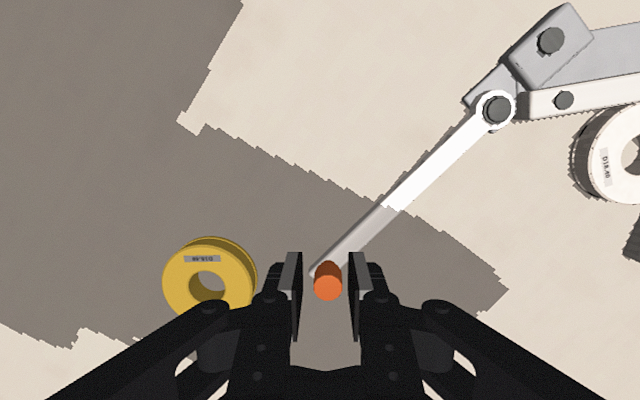

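```bash
python3 -m crank '[[0,0,0,0.61,-0.1,-0.52,-0.5],[0,0,0,0.61,-0.1,-0.52,-0.5],[0,0,0,0.68,0,-0.42,-0.5],[0,0,0,0.68,0,-0.42,-0.5],[0,0,0,0.74,0,-0.3,-0.5],[0,0,0,0.74,0,-0.3,-0.5],[0,0,0,0.78,0,-0.19,-0.5],[0,0,0,0.78,0,-0.19,-0.5],[0,0,0,0.8,0,-0.06,-0.5],[0,0,0,0.8,0,-0.06,-0.5]]'
python3 - <<'E'
from h import *
x=np.array([np.cos(np.radians(80.8)),np.sin(np.radians(80.8))]);y=np.array([-x[1],x[0]])
H=np.array([522.2,148.0])
go(508.5,48.4,31,35.8)
d=r.sense()['eef_pos'][:2]-H; print(np.linalg.norm(d),np.arctan2(-d@x,-d@y))
cv2.imwrite('pics/w11.png',cams.grab_frame('wrist'))
E
```

```text
clock: 12.37
eef_pos: [592.0, 69.0, 30.2]
tcp_rot: [-1.556, 0.017, 0.638]
contact_force: [0.0, -0.7, 0.2]
opening: 0.249
now [592.   69.   30.2] rot deg [-89.16   0.99  36.55] F [ 0.  -0.7  0.2] open 0.25 t 12.37
tool shift mm x,y,z: -79.4 -0.8 33.2 yaw turn about tool y: 0.75
105.41483518966469 0.6861420391574766
```

View pics/w11.png

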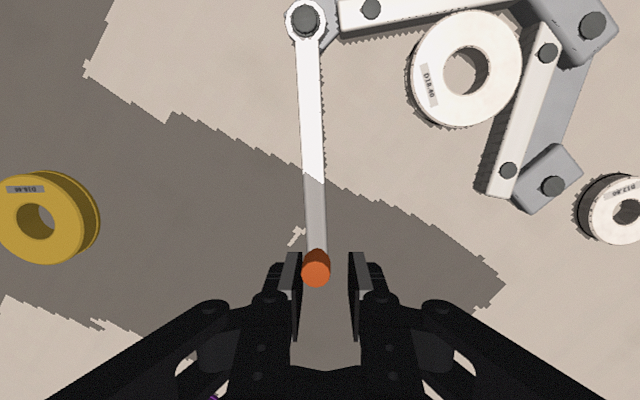

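```bash
python3 -m crank '[[0,0,0,0.7,0,0.08,-0.5],[0,0,0,0.69,0,0.13,-0.5],[0,0,0,0.68,0,0.18,-0.5],[0,0,0,0.66,0,0.23,-0.5],[0,0,0,0.64,0,0.27,-0.5],[0,0,0,0.62,0,0.32,-0.5],[0,0,0,0.6,0,0.36,-0.5],[0,0,0,0.5,0,0.35,-0.5],[0,0,0,0.3,0,0.25,-0.5],[0,0,0,0.1,0,0.1,-0.5]]'
python3 - <<'E'
from h import *
x=np.array([np.cos(np.radians(80.8)),np.sin(np.radians(80.8))]);y=np.array([-x[1],x[0]])
H=np.array([522.2,148.0])
go(626,134,31,35.8)
d=r.sense()['eef_pos'][:2]-H; print(np.linalg.norm(d),np.arctan2(-d@x,-d@y))
cv2.imwrite('pics/w12.png',cams.grab_frame('wrist'))
E
```

```text
clock: 13.25
eef_pos: [626.8, 127.4, 29.4]
tcp_rot: [-1.556, 0.016, 0.639]
contact_force: [-0.5, -0.6, 0.4]
opening: 0.249
now [626.8 127.4  29.4] rot deg [-89.17   0.94  36.63] F [-0.5 -0.6  0.4] open 0.25 t 13.25
tool shift mm x,y,z: 3.2 -1.6 5.8 yaw turn about tool y: 0.83
106.6436847515581 0.033376720534231775
```

View pics/w12.png

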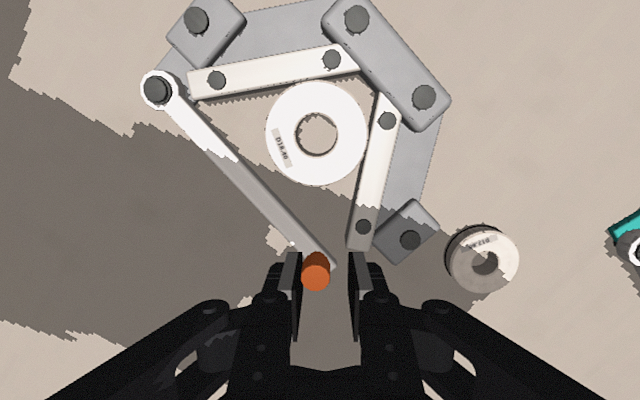

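```bash
python3 -m crank '[[0,0,0,0.3,-0.1,0.3,-0.5],[0,0,0,0.3,0,0.3,-0.5],[0,0,0,0.3,0,0.3,-0.5],[0,0,0,0.2,0,0.2,-0.5],[0,0,0,0.2,0,0.2,-0.5],[0,0,0,0.2,0,0.2,-0.5],[0,0,0,0.2,0,0.2,-0.5],[0,0,0,0.2,0,0.2,-0.5],[0,0,0,0.2,0,0.2,-0.5],[0,0,0,0.2,0,0.2,-0.5]]'
python3 - <<'E'
from h import *
x=np.array([np.cos(np.radians(80.8)),np.sin(np.radians(80.8))]);y=np.array([-x[1],x[0]])
H=np.array([522.2,148.0])
go(626,134,31,35.8)
d=r.sense()['eef_pos'][:2]-H; print(np.linalg.norm(d),np.arctan2(-d@x,-d@y))
cv2.imwrite('pics/w13.png',cams.grab_frame('wrist'))
E
```

```text
clock: 14.13
eef_pos: [620.4, 145.3, 27.9]
tcp_rot: [-1.561, 0.051, 0.644]
contact_force: [-1.6, -14.9, 5.4]
opening: 0.249
now [620.4 145.3  27.9] rot deg [-89.44   2.92  36.89] F [ -1.6 -14.9   5.4] open 0.25 t 14.13
tool shift mm x,y,z: -2.3 -3.1 -12.4 yaw turn about tool y: 1.09
98.24337550531709 -0.1327157313489323
```

View pics/w13.png

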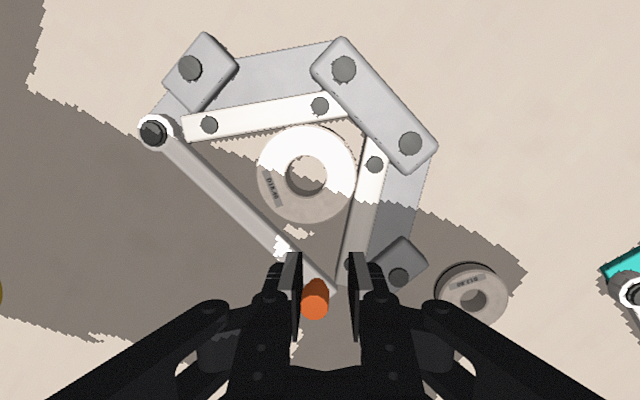

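```bash
python3 -m crank '[[0,0,0,-0.3,-0.2,-0.2,-0.5],[0,0,0,-0.1,-0.3,0,-0.5],[0,0,0,0,-1,0,-0.5],[0,0,0,0,-1,0,-0.5],[0,0,0,0,-2,0,-0.5],[0,0,0,0,-2,0,-0.5],[0,0,0,0,-2,-1,-0.5],[0,0,0,0,-2,-1.5,-0.5],[0,0,0,0,-1,-1.5,-0.5],[0,0,0,0,0,0,-0.5]]'
python3 - <<'E'
from h import *
go(626,134,31,35.8)
cv2.imwrite('pics/w14.png',cams.grab_frame('wrist'))
E
```

```text
clock: 15.02
eef_pos: [648.9, 113.6, 154.8]
tcp_rot: [-1.561, 0.048, 0.645]
contact_force: [0.2, -0.8, 0.8]
opening: 0.254
now [648.9 113.6 154.8] rot deg [-89.46   2.74  36.95] F [ 0.2 -0.8  0.8] open 0.25 t 15.02
tool shift mm x,y,z: -6.1 123.8 30.1 yaw turn about tool y: 1.15
```

View pics/w14.png

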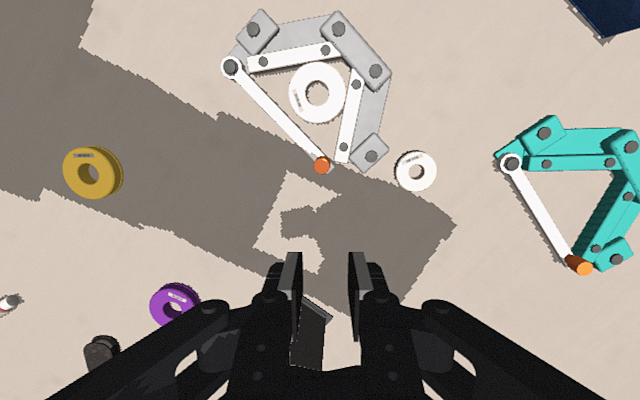

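Run:
```python
from h import *
im=cv2.imread('pics/w14.png')
cv2.imwrite('pics/w14c.png',cv2.resize(im[0:190,205:405],None,fx=3,fy=3,interpolation=cv2.INTER_CUBIC))
P=lambda u,v,z:castw(u,v,z)[:2]
h=P(231,67,18);k=P(321,165,34);f1=P(253,29,10);f2=P(372,156,10);g=P(317.5,93,14)
y=(f1-f2)/np.linalg.norm(f1-f2);x=np.array([y[1],-y[0]])
d=k-h;print('yaw x',np.degrees(np.arctan2(x[1],x[0])),'len',np.linalg.norm(d),'q',np.arctan2(-d@x,-d@y))
x=np.array([np.cos(np.radians(80.8)),np.sin(np.radians(80.8))]);y=np.array([-x[1],x[0]]);print('q with 80.8',np.arctan2(-d@x,-d@y))
O=h+34*x-60*y;print('ring in nest',(g-O)@x,(g-O)@y,P(416,171,12))
t=cams.grab_frame('top');cv2.imwrite('pics/topz.png',cv2.resize(t[165:265,225:345],None,fx=6,fy=6,interpolation=cv2.INTER_CUBIC))
```

```text
yaw x 81.32518869929496 len 100.11072659147271 q 0.008343499590432166
q with 80.8 -0.0008227724065312541
ring in nest 0.37191478410108747 0.9160819208357178 [687.98440758 174.61770236]
```

View pics/w14c.png

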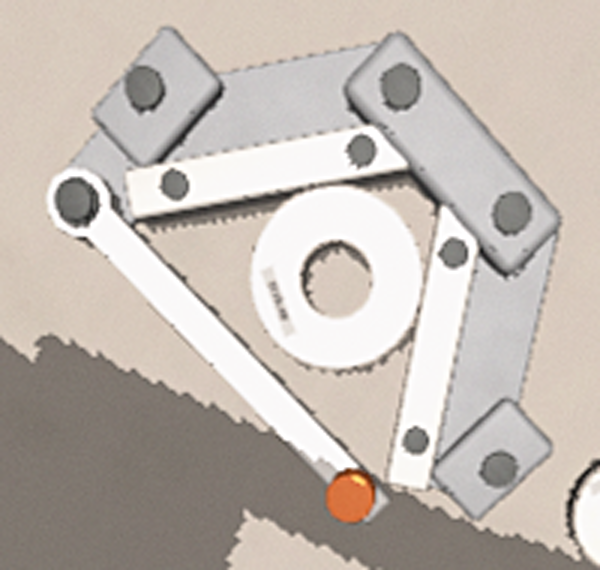

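View pics/topz.png

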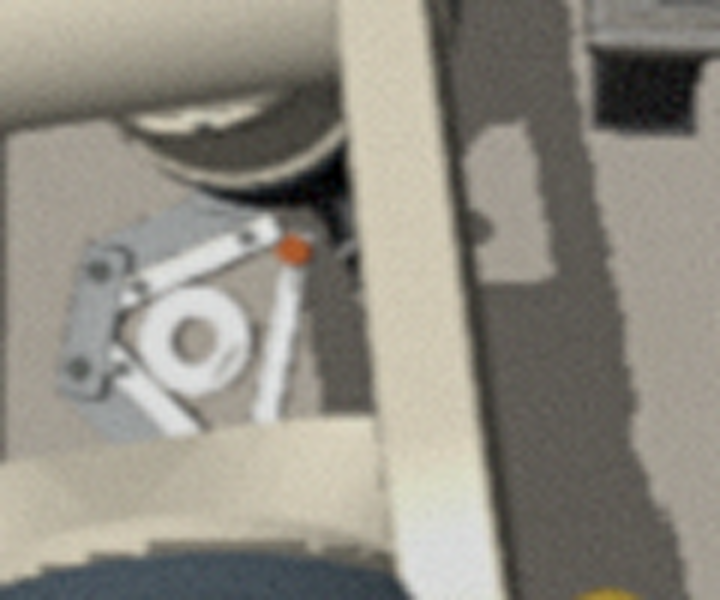

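Measured keeper angle is about 0, the ring touches both rails, and the gripper is clear. I'll hand it in.

```bash
python3 -c "
from h import *
print(order.sign_off(), r.sense()['contact_force'])"
```

```text
the job is handed in; nothing more can be done
the job is handed in; nothing more can be done
```

The larger steel ring is home in the grey nest and the keeper arm is shut; I handed the job in at about 15 s. I slid the ring along the bench with two part-open fingers behind it until it met both rails, with about 8 N at the end. After backing off, I swung the keeper by its orange knob onto its stop, with about 15 N at the end.

My last checks, from the wrist camera unless noted:
- **Ring:** it measured about 1 mm from home (0.4, 0.9 mm), within the calibration error, and the close crop shows it touching both rails.
- **Keeper:** the angle came out at about 0.00 to 0.01 rad; the limit is 0.08.
- **Small ring:** within about 4 mm of its first measured position, also about the calibration error.
- **Gripper:** it was raised clear of everything, with force readings near zero.

- **Not measured again:** I did not measure the master, plug gauge or loupe at the end. The arm never went down near them.
- **Disagreements:** while pushing on the keeper stop, the tool twisted about 2 degrees and showed about 5 N vertically. A fit to the rails put the nest's origin about 4 mm off the one from the hinge. I used the hinge value, which the flange bolts and the ring's seated position support.

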